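# Load, cover and index the bench photoreactor

## Robot

A 6-joint arm with a two-finger parallel gripper is mounted at the origin on the work surface. World frame = base frame: x ahead of the robot, y to its left, z up, the work surface at z = 0. Lengths are in mm, angles in rad, forces in N, time in s.
With the tool pointing down it reaches from about 350 to 975 mm from the base axis. Payload 7.1 kg.
Tool frame: the origin (TCP) lies between the finger pads; the fingertips stand 17 mm ahead of it and the grasp point (between the pads) lies 2 mm behind it; z points along the fingers, y is the line along which they close (so a half turn about z gives the same grasp; the last joint's range is limited). The gripper opens to 88 mm and grips with 3 to 60 N. Pads are 20 mm wide; open, the fingers measure 115 mm over their backs; the gripper's body (75 mm by 178 mm) begins 61 mm behind the grasp point.
Start: joints at [1.223, 0.423, 1.63, -0, 1.089, -0.019], TCP at [201.785, 591.513, 239.675] pointing down, gripper open.
Joint ranges: [-3, 3], [-0.9, 2.11], [0.09, 2.58], [-1.31, 4.45], [0.11, 2.69], [-2.54, 2.54]. Speed limits (rad/s): [2.39, 2.39, 3.01, 3.14, 3.14, 3.14].

## Interface

Orientations are given as a rotation vector (axis times angle).
In Python, from workcell import ctrl, vision, telemetry gives the robot as it stands (ctrl), with the cameras (vision) and the readings (telemetry).
- The arm moves only by the shell command python3 jog.py 'ROWS' [OPENING]. ROWS is a JSON object with one list for each field, all of the same length, 1 to 5, a row being the entries at one place: x, y, z (the shift in shares of 1000 mm (1.0 is 1000 mm)), ax, ay, az (a rotation vector in normalised numbers (1 is pi/2 rad)); each row shifts and turns the commanded pose from where the row before left it, along the tool's axes as they then stand; what a row does not reach is not made up. A row lasts 1/12 s, in which the tool goes at most 41.7 mm and 0.125 rad, less where a joint would pass 70% of its speed; a pose out of reach is approached as far as the arm can. OPENING is the finger opening in mm, set as the command begins (- or left out keeps the last). The fingers move at their own pace and stop on an object; the grip force is fixed at half the most. Time passes only in rows, so rows that do not move let the fingers close. It prints the time, the measured TCP pose, the force, the opening and the grip force at its end. A shift or turn number past 1, either way, is cut back to 1. Input that does not fit is refused with a message, and nothing moves.
- telemetry.get_obs(): the state, without advancing time (a new reading comes with each control period).
- vision.get_image(name): name is "scene" or "top" or "wrist"; returns a dict with "img" (400x640x3 uint8, red, green, blue), "fx", "fy", "cx", "cy" (pixels), "k1" (the pictures are not rectified: a ray, as slopes to the right and down, at radius r is drawn at 1 + k1 r^2 times it, then the intrinsics apply), "R" (3x3) and "t" (3): a world point X has camera coordinates R X + t. Camera axes: x right, y down, z forward; pixel columns grow to the right and rows downward; lengths in mm; the calibration is good to about 2 mm. A picture is of the moment at which its call begins. There is no depth.
- ctrl.close_job(): hands the job in; it is judged then, once.
The state is a dict: "t": time; "qpos": joint angles; "qvel": joint speeds; "joint_torque": joint torques, N m; "ee_pos": TCP position; "orientation": TCP orientation; "ft_force": force on the tool from outside, world axes, zero at the start; "moment": the same for the moment, N m; "width": finger opening in mm; "grasp_force": force on a finger pad.
Only numpy, scipy, OpenCV 4.12 (cv2) and the standard library are available. Lean on these libraries where they do the work, as an engineer would, in place of code of your own. Each camera call takes 0.05 s, during which the arm holds its last target. There are 200 camera calls.

## Task

Load the photoreactor: lay the cassette with the orange grip flat in its open bay (set it down, do not drop it), then slide the blue cover over the bay until it is fully shut. With the cover shut, swing the black carrier as far as it goes towards the violet lamp, so that the bay's violet end window points at the lamp, and leave everything else on the bench where it stands.

Things in the scene. Friction and masses are not known exactly. Their poses are not given: they have to be found in the camera images.
- housing: white reactor housing fixed to the bench, 220 x 190 mm, 55 mm tall; origin at the centre of its underside. The long black carrier pivots on its top about the vertical line through this origin.
- turntable (a joint): swing of the carrier about its vertical pivot, rad, counter-clockwise from above positive; 0: the bay points along the housing's own +x. Hard stops at -1.05 and +1.05 (60 degrees either way), where it points at one or the other of the two towers. It moves freely between them against steady friction of about 0.3 N m and stays where it is left.
- axis (a point): point on the pivot line, on the carrier's upper face (67 mm above the bench). Its x axis points along the carrier, from the pivot towards the bay; z up. The carrier turns with it. The carrier is 100 mm wide and reaches 112 mm from the pivot on the bay side, 138 mm on the post side.
- bay (a point): centre of the bay's floor, 52 mm from the pivot along the carrier's x, 67 mm above the bench; axes as those of axis. The bay is open on top, with blue walls and white floor, inside 92 mm (x) by 88 mm (y), 30 mm deep; walls 6 mm thick, rim 97 mm above the bench. Its outer end (+x) carries a violet window. The carrier's other half holds cooling fins, under the open cover.
- cover (a joint): opening of the blue cover, m, along the carrier's -x: 0 fully shut over the bay (at its stop), 0.104 fully open. Starts at 0.092 to 0.104. It slides with about 1.5 N of friction and stays where it is left.
- cover_grip (a point): middle of the top edge of the upright aluminium bar on the cover: 14 mm thick along the carrier's x, 56 mm long along y, 28 mm tall from the cover's face; top edge 132 mm above the bench. The cover is a flat plate 104 x 100 x 6 mm, top face 104 mm above the bench; the bar stands 10 mm to the +x side of its middle.
- post (a point): centre of the top of the upright round post for swinging the carrier: 18 mm diameter, with a black cap, at the end away from the bay, 122 mm from the pivot; its top is 120 mm above the bench. It rises 53 mm from the carrier's face. With the cover fully open the plate's edge comes within 9 mm of it.
- lamp: round tower fixed to the bench with a violet glass dome under a black cap, 71 mm across, 104 mm tall; origin under its centre. It stands about 220 mm from the pivot, 60 degrees to the left or to the right of the housing's +x.
- fan: the other tower, same shape, with a grey dome, on the other flank; not the target.
- cassette_orange: the cassette to load: aluminium plate 76 x 66 x 8 mm (x, y, z) with an orange grip fin on its middle, 44 mm long (x), 14 mm wide (y), rising from 8 to 24 mm above the underside. About 0.22 kg. Origin: centre of its underside. Starts flat on the bench, left or right of the housing. In the bay it may lie either way round; lying flat, its fin is 7 mm below the cover.
- cassette_green: the other cassette, same shape and size as the orange one but with a green grip and green stripes; not to be used. Origin at the centre of its underside
- screwdriver: bystander: screwdriver lying on the bench in front of the housing
- tip_box: bystander: blue box with white lid, 122 x 82 x 63 mm; origin under its centre
- syringe: bystander: syringe lying on the bench, about 170 mm long, 26 mm across its flanges

How it is judged:
By the outcome, as a careful person would: the job done as asked, in the order asked, and still so for the second after the job is handed in, with the robot touching nothing.
It also fails if it takes over 69 s, if anything falls off the work surface, if the arm or the gripper's body presses on something with over 40 N, if the wrist force passes 120 N, or if a joint passes its speed limit or range.

## Working session

There is one attempt and no reset: what is moved stays moved. The work goes in short steps, Python scripts to look and compute and a shell command to move; the robot and the scene stay as the last step left them, time stands still between calls to the robot, and variables do not carry over. Pictures are saved under pics/ and viewed, at most 10 in all, crops included, and the job is handed in when it is done.

```bash
ls; mkdir -p pics; python3 - <<'E'
from workcell import ctrl, vision, telemetry
import cv2
for n in ("scene","top"):
    d=vision.get_image(n); cv2.imwrite(f"pics/{n}0.png",d["img"][:,:,::-1])
    print(n,d["fx"],d["fy"],d["cx"],d["cy"],d["k1"],d["R"],d["t"])
print(telemetry.get_obs())
E
```

```text
jog.py
pics
workcell.py
scene 368.48773476908565 368.48773476908565 310.7950619804312 202.99917418788226 0.022144638907800787 [[ 0.8105871   0.58556629  0.0077895 ]
 [ 0.41237035 -0.56129014 -0.71756817]
 [-0.41581156  0.58486366 -0.69644472]] [-488.55179582 -152.42168404 1498.81924937]
top 432.28581504133865 432.28581504133865 327.25204155830903 204.26960321242825 -0.09065859017453046 [[-0.00297381 -0.99996351  0.00800857]
 [-0.99627109  0.00227208 -0.08624824]
 [ 0.0862269  -0.0082352  -0.99624149]] [  12.13898933  588.44908292 1098.18680623]
{'t': 0.1, 'qpos': array([ 1.22301169e+00,  4.23795419e-01,  1.63055770e+00, -1.95864888e-05,
        1.08859128e+00, -1.90143094e-02]), 'qvel': array([-9.73513780e-05, -4.38668164e-03, -1.93847213e-03,  1.96298947e-03,
        6.14356609e-04,  2.13373304e-04]), 'joint_torque': array([-8.59352986e-04, -5.45606732e+01, -2.74325877e+01,  6.45281025e-02,
        1.88083656e-02,  1.90985054e-05]), 'ee_pos': array([201.63517874, 591.10564917, 238.98200844]), 'orientation': array([-5.14056728e-01, -3.09901662e+00,  2.09251564e-03]), 'ft_force': array([0.40302983, 0.37418942, 0.73071347]), 'moment': array([ 0.04904589, -0.0341957 ,  0.03461113]), 'grasp_force': 0.0, 'width': 87.96074179635829}
```

View pics/scene0.png

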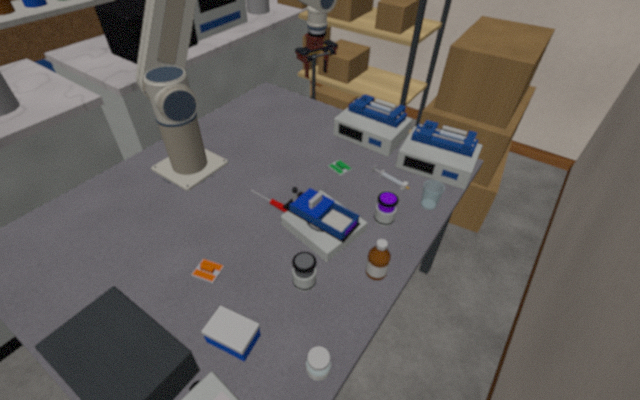

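View pics/top0.png

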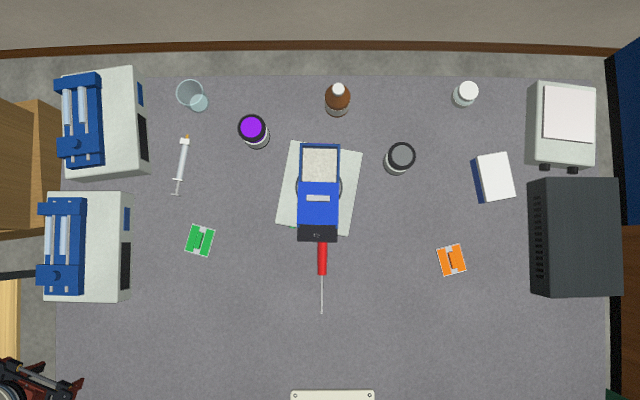

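The top view shows the orange cassette at (451,260), the violet lamp at (252,131), which is the +y side, and the fan at (400,157). The bay is at (320,163), open. The cover bar is at (318,197), with the screwdriver in front at (322,260) and the green cassette at (200,240). In the scene view the orange cassette is at (208,270) and the bar at (315,200).

```bash
cat > h.py <<'E'
import numpy as np, cv2
from workcell import ctrl, vision, telemetry
def cam(n):
    d=vision.get_image(n); d["R"]=np.array(d["R"]); d["t"]=np.array(d["t"]); return d
def ray(d,u,v):
    p=np.array([(u-d["cx"])/d["fx"],(v-d["cy"])/d["fy"]]); q=p.copy()
    for _ in range(20): q=p/(1+d["k1"]*(q@q))
    w=d["R"].T@np.array([*q,1.]); return -d["R"].T@d["t"], w/np.linalg.norm(w)
def atz(d,u,v,z):
    c,w=ray(d,u,v); return c+w*(z-c[2])/w[2]
def tri(obs):  # list of (d,u,v) -> point, residual mm
    A=np.zeros((3,3));b=np.zeros(3);L=[]
    for d,u,v in obs:
        c,w=ray(d,u,v);P=np.eye(3)-np.outer(w,w);A+=P;b+=P@c;L.append((c,P))
    x=np.linalg.solve(A,b); return x,[round(float(np.linalg.norm(P@(x-c))),1) for c,P in L]
def proj(d,X):
    c=d["R"]@np.array(X,float)+d["t"];q=c[:2]/c[2];q=q*(1+d["k1"]*(q@q))
    return np.array([d["fx"]*q[0]+d["cx"],d["fy"]*q[1]+d["cy"]])
def blob(d,lo,hi,box=None,amin=15):
    h=cv2.cvtColor(d["img"],cv2.COLOR_RGB2HSV); m=cv2.inRange(h,np.array(lo),np.array(hi))
    if box: k=np.zeros_like(m);x0,y0,x1,y1=box;k[y0:y1,x0:x1]=1;m=m*k
    n,l,s,c=cv2.connectedComponentsWithStats(m)
    return [(s[i,4],c[i].round(1),s[i,:4],cv2.minAreaRect(np.argwhere(l==i)[:,::-1].astype(np.float32))) for i in range(1,n) if s[i,4]>=amin],m
E
python3 - <<'E'
from h import *
T=cam("top");S=cam("scene")
for d,n,bx in((T,"top",(420,230,480,290)),(S,"scene",(180,250,235,290))):
    for b in blob(d,(5,150,100),(20,255,255),bx,5)[0]: print(n,"orange",b)
for d,n in((T,"top"),(S,"scene")):
    for b in blob(d,(125,100,60),(150,255,255),None,20)[0]: print(n,"violet",b)
for b in blob(T,(105,120,60),(122,255,255),(280,130,360,250),20)[0]: print("blue",b[0],b[1],b[3],[atz(T,*p,100).round() for p in cv2.boxPoints(b[3])])
print("bar?",tri([(T,318,197.5),(S,315,199)]))
a=cv2.resize(T["img"][125:285,270:370],None,fx=4,fy=4,interpolation=cv2.INTER_CUBIC)[:600]
b=cv2.resize(T["img"][230:290,420:480],None,fx=6,fy=6,interpolation=cv2.INTER_CUBIC)
im=np.zeros((600,770,3),np.uint8);im[:,:400]=a;im[:360,405:765]=b
cv2.imwrite("pics/c1.png",im[:,:,::-1])
E
```

```text
top orange (np.int32(278), array([456.3, 258.3]), array([448, 245,  18,  26], dtype=int32), ((455.6332092285156, 258.3796691894531), (25.800870895385742, 12.579262733459473), 74.47589111328125))
top orange (np.int32(198), array([443.9, 261.3]), array([437, 248,  14,  28], dtype=int32), ((443.91510009765625, 261.4528503417969), (26.09850311279297, 7.554830074310303), 74.05460357666016))
scene orange (np.int32(164), array([209.5, 265.9]), array([201, 260,  21,  13], dtype=int32), ((210.29998779296875, 266.6000061035156), (19.922346115112305, 9.803059577941895), 18.434946060180664))
scene orange (np.int32(106), array([203.8, 274.5]), array([194, 270,  20,  10], dtype=int32), ((203.50001525878906, 274.4999694824219), (19.60611915588379, 5.692099571228027), 18.43494987487793))
top violet (np.int32(375), array([250.6, 126.8]), array([240, 117,  22,  21], dtype=int32), ((250.5, 127.0), (20.0, 21.0), 90.0))
top violet (np.int32(27), array([258.4, 139.2]), array([250, 133,  15,  10], dtype=int32), ((258.0072326660156, 139.06678771972656), (3.7252190113067627, 16.64331817626953), 57.2647705078125))
scene violet (np.int32(188), array([387.7, 197.9]), array([379, 192,  19,  13], dtype=int32), ((388.0, 198.0), (18.0, 12.0), 0.0))
scene violet (np.int32(95), array([385.5, 208.3]), array([378, 203,  17,  10], dtype=int32), ((385.4615478515625, 208.19232177734375), (16.277637481689453, 7.648528575897217), 11.309932708740234))
scene violet (np.int32(54), array([350.2, 228.1]), array([345, 222,  12,  14], dtype=int32), ((349.80670166015625, 228.3260040283203), (3.4191532135009766, 16.35247039794922), 41.987213134765625))
blue 1846 [317.6 197. ] ((318.29107666015625, 185.34970092773438), (40.86680221557617, 84.69599914550781), 2.0454084873199463) [array([527.,  86., 100.]), array([735.,  79., 100.]), array([731., -21., 100.]), array([523., -13., 100.])]
bar? (array([595.6124255 ,  32.78627711, 122.27089273]), [0.9, 0.9])
```

View pics/c1.png

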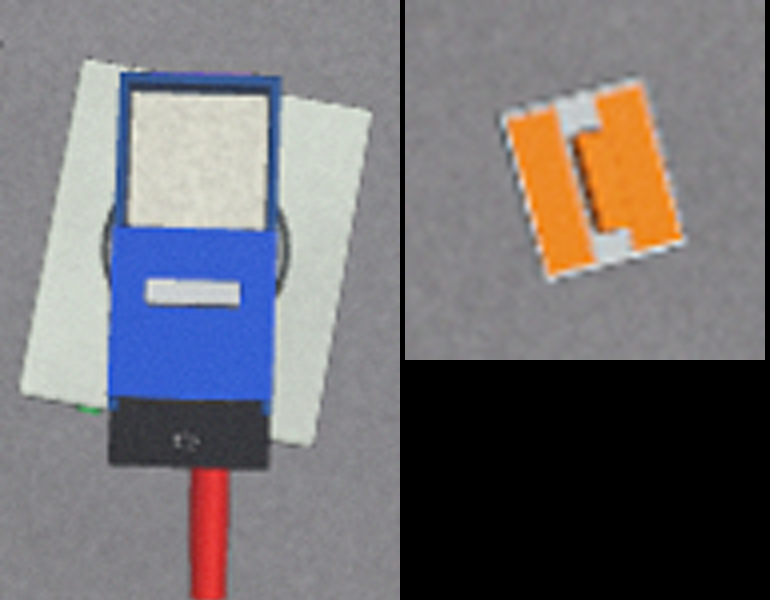

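The crop shows the cassette plate centre near top pixel (451.8,259.8) with the fin about 14° off world x. The bay rim's outer corners are at about (300,143) and (340,144), and the carrier is nearly aligned with world x. Next I'll work these out in mm.

```bash
python3 - <<'E'
from h import *
from scipy.spatial.transform import Rotation as Ro
T=cam("top");S=cam("scene")
f=lambda x,y,z:atz(T,x/4+270,y/4+125,z).round(1)
g=lambda x,y:atz(T,(x-405)/6+420,y/6+230,8).round(1)
c=[g(505,115),g(645,80),g(685,240),g(548,280)];print("cass",c,np.mean(c,0))
print("rim outer end",f(121,74,97),f(281,78,97),"cover",f(110,228,104),f(276,230,104),f(108,398,104),f(271,402,104))
print("carrier back",f(108,466,67),f(269,467,67),"bar top",f(146,280,132),f(241,284,132), f(239,306,132),f(145,302,132),"housing",[f(*p,55) for p in((83,60),(372,112),(314,445),(22,395))])
print("post?",f(186,440,120))
print("lamp",atz(T,250.6,126.8,104),"fan",atz(T,402,152,104))
o=telemetry.get_obs();print(Ro.from_rotvec(o["orientation"]).as_matrix().round(3))
W=cam("wrist");Rt=Ro.from_rotvec(o["orientation"]).as_matrix()
print("wrist cam in tool",Rt.T@(-W["R"].T@W["t"]-o["ee_pos"]),(W["R"]@Rt).round(2),W["fx"])
E
```

```text
cass [array([ 470.4, -278. ,    8. ]), array([ 485.3, -341.1,    8. ]), array([ 414.8, -357.5,    8. ]), array([ 398.1, -295.8,    8. ])] [ 442.15 -318.1     8.  ]
rim outer end [732.9  77.4  97. ] [730.2 -21.3  97. ] cover [636.1  83.3 104. ] [634.7 -17.4 104. ] [533.   84.2 104. ] [530.3 -13.9 104. ]
carrier back [492.2  86.4  67. ] [491.3 -13.6  67. ] bar top [601.3  60.3 132. ] [598.8   4.4 132. ] [585.8   5.6 132. ] [588.3  60.9 132. ] housing [array([751.8, 104.1,  55. ]), array([717.6, -81.2,  55. ]), array([505. , -42.4,  55. ]), array([536.9, 141.5,  55. ])]
post? [507.4  37.  120. ]
lamp [773.83265294 199.67625011 104.        ] fan [ 710.0912923  -172.70192593  104.        ]
[[-0.946  0.323 -0.   ]
 [ 0.323  0.946 -0.   ]
 [ 0.    -0.001 -1.   ]]
wrist cam in tool [ 8.22392966e+01 -6.63169478e-02 -1.45417634e+02] [[-0.    1.   -0.  ]
 [-0.95 -0.   -0.3 ]
 [-0.3   0.    0.95]] 301.47898804506144
```

The manual's scale: shifts go in shares of 1000 mm and turns go in shares of pi/2 rad. Converting my numbers, -30 mm / 1000 = -0.03, -26 mm / 1000 = -0.026.

```bash
python3 jog.py '{"x": [-0.026,-0.026,-0.026,-0.026,-0.026],"y": [-0.03,-0.03,-0.03,-0.03,-0.03],"z": [0,0,0,0,0],"ax": [0,0,0,0,0],"ay": [0,0,0,0,0],"az": [0,0,0,0,0]}'
python3 jog.py '{"x": [-0.026,-0.026,-0.026,-0.026,-0.026],"y": [-0.03,-0.03,-0.03,-0.03,-0.03],"z": [0,0,0,0,0],"ax": [0,0,0,0,0],"ay": [0,0,0,0,0],"az": [0,0,0,0,0]}'
python3 jog.py '{"x": [-0.026,-0.026,-0.026,-0.026,-0.026],"y": [-0.03,-0.03,-0.03,-0.03,-0.03],"z": [0,0,0,0,0],"ax": [0,0,0,0,0],"ay": [0,0,0,0,0],"az": [0,0,0,0,0]}'
python3 jog.py '{"x": [0,0,0,0,0],"y": [0,0,0,0,0],"z": [0,0,0,0,0],"ax": [0,0,0,0,0],"ay": [0,0,0,0,0],"az": [0.0764,0.0764,0.0764,0.0764,0.0764]}'
python3 jog.py '{"x": [0,0,0,0,0],"y": [0,0,0,0,0],"z": [0,0,0,0,0],"ax": [0,0,0,0,0],"ay": [0,0,0,0,0],"az": [0.0764,0.0764,0.0764,0.0764,0]}'
```

```text
t: 0.77
ee_pos: [276.6, 405.9, 239.7]
orientation: [0.513, 3.099, 0.0]
ft_force: [1.0, -0.2, 0.3]
width: 87.7
grasp_force: 0.0
t: 1.18
ee_pos: [351.3, 221.9, 240.0]
orientation: [0.513, 3.099, 0.001]
ft_force: [-0.1, 0.3, 0.5]
width: 88.0
grasp_force: 0.0
t: 1.6
ee_pos: [426.0, 37.7, 240.1]
orientation: [0.514, 3.098, 0.0]
ft_force: [1.0, 0.2, -0.3]
width: 87.7
grasp_force: 0.0
t: 2.02
ee_pos: [425.7, 39.4, 239.8]
orientation: [1.416, 2.804, 0.0]
ft_force: [-1.2, 0.0, 0.5]
width: 88.4
grasp_force: 0.0
t: 2.43
ee_pos: [425.6, 39.7, 239.8]
orientation: [2.039, 2.389, 0.0]
ft_force: [-1.0, 0.3, 0.0]
width: 87.6
grasp_force: 0.0
```

Converted, -39.5 mm / 1000 = -0.0395, -4.4 mm / 1000 = -0.0044.

```bash
python3 jog.py '{"x": [-0.0395,-0.0395,-0.0395,-0.0395,-0.0395],"y": [-0.0044,-0.0044,-0.0044,-0.0044,-0.0044],"z": [0,0,0,0,0],"ax": [0,0,0,0,0],"ay": [0,0,0,0,0],"az": [0,0,0,0,0]}' >/dev/null
python3 jog.py '{"x": [-0.0395,-0.0395,-0.0395,-0.0395,0],"y": [-0.0044,-0.0044,-0.0044,-0.0044,0],"z": [0,0,0,0,0],"ax": [0,0,0,0,0],"ay": [0,0,0,0,0],"az": [0,0,0,0,0.0764]}'
python3 jog.py '{"x": [0,0,0,0,0],"y": [0,0,0,0,0],"z": [0,0,0,0,0],"ax": [0,0,0,0,0],"ay": [0,0,0,0,0],"az": [0.0764,0.0764,0.0764,0.0764,0.0764]}' >/dev/null
python3 jog.py '{"x": [0,0,0,0,0],"y": [0,0,0,0,0],"z": [0,0,0,0,0],"ax": [0,0,0,0,0],"ay": [0,0,0,0,0],"az": [0.0764,0.0764,0.0764,0.0764,0.0764]}' 50 >/dev/null
python3 jog.py '{"x": [0,0,0,0],"y": [0,0,0,0],"z": [0,0,0,0],"ax": [0,0,0,0],"ay": [0,0,0,0],"az": [0.0764,0.035,0,0]}'
python3 - <<'E'
from h import *
d=cam("wrist");np.save("w1.npy",d,allow_pickle=True);cv2.imwrite("pics/w1.png",d["img"][:,:,::-1])
for b in blob(d,(5,120,60),(20,255,255),None,40)[0]: print(b, [atz(d,*p,8).round(1) for p in cv2.boxPoints(b[3])])
print(telemetry.get_obs()["qpos"])
E
```

```text
t: 3.27
ee_pos: [444.5, -323.8, 240.1]
orientation: [2.168, 2.268, -0.002]
ft_force: [0.5, 0.4, 0.8]
width: 87.8
grasp_force: 0.0
t: 4.43
ee_pos: [443.8, -317.5, 239.7]
orientation: [-3.119, -0.38, 0.0]
ft_force: [0.1, -0.4, -0.1]
width: 50.2
grasp_force: 0.0
(np.int32(876), array([302.6, 170.8]), array([294, 145,  18,  53], dtype=int32), ((302.5605163574219, 170.9981689453125), (52.491050720214844, 16.446992874145508), 88.26429748535156)) [array([ 469. , -277.3,    8. ]), array([ 474.4, -297. ,    8. ]), array([ 408.4, -314.7,    8. ]), array([ 402.6, -294. ,    8. ])]
(np.int32(896), array([334. , 170.9]), array([326, 145,  17,  53], dtype=int32), ((334.0, 171.0), (52.0, 16.0), 90.0)) [array([ 478.6, -316.5,    8. ]), array([ 483.4, -335.8,    8. ]), array([ 417.9, -353.4,    8. ]), array([ 412.9, -333.1,    8. ])]
(np.int32(356), array([318.4, 172.8]), array([313, 156,  11,  35], dtype=int32), ((318.0, 173.0), (34.0, 10.0), 90.0)) [array([ 461.4, -304. ,    8. ]), array([ 464.4, -316.2,    8. ]), array([ 421.2, -326.9,    8. ]), array([ 418.1, -314.3,    8. ])]
(np.int32(44), array([246.7, 348.4]), array([240, 342,  13,  13], dtype=int32), ((246.44944763183594, 347.7191162109375), (16.535966873168945, 7.419985771179199), 57.9946174621582)) [array([ 147.2, -258.8,    8. ]), array([ 157.5, -267.3,    8. ]), array([ 133. , -285.3,    8. ]), array([ 122.3, -276.8,    8. ])]
[-6.42833699e-01  3.07413789e-01  1.80605875e+00 -2.72363149e-06
  1.02815105e+00  6.86180244e-01]
```

View pics/w1.png

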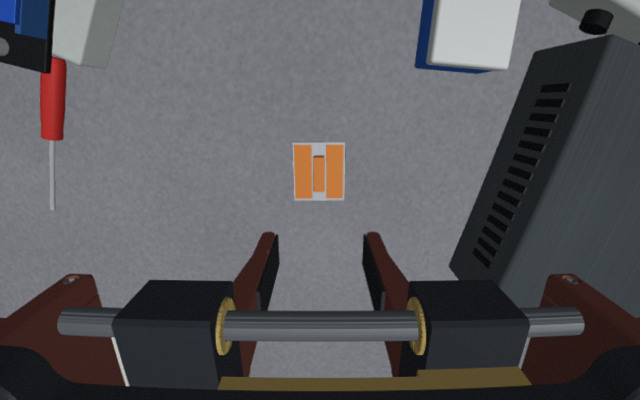

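The wrist view shows the cassette centred at about (318,171), its fin aligned with the picture's columns, so the fingers close across it. Next I'll measure its height and offset after coming lower.

Converted, 35 mm / 1000 = 0.035.

```bash
python3 jog.py '{"x": [0,0,0,0,0],"y": [0,0,0,0,0],"z": [0.035,0.035,0.035,0,0],"ax": [0,0,0,0,0],"ay": [0,0,0,0,0],"az": [0,0,0,0,0]}'
python3 - <<'E'
from h import *
from scipy.spatial.transform import Rotation as Ro
d1=np.load("w1.npy",allow_pickle=True).item();d2=cam("wrist")
bl=[b for b in blob(d2,(5,120,60),(20,255,255),None,300)[0]]
for b in bl: print(b[0],b[1],b[2],b[3])
o=telemetry.get_obs();Rt=Ro.from_rotvec(o["orientation"]).as_matrix()
c=min(bl,key=lambda b:b[0]);big=sorted(bl,key=lambda b:-b[0])[:2]
p2=np.array(c[3][0]);s2=(np.array(big[0][3][0])+big[1][3][0])/2
X,r=tri([(d1,318,173),(d2,*p2)]);Y,r2=tri([(d1,318.3,171),(d2,*s2)])
print("fin",X,r,"plate",Y,r2); print("fixed z: ",atz(d2,*p2,24),atz(d2,*s2,8))
for P in(atz(d2,*p2,24),atz(d2,*s2,8)): print("tool off",Rt.T@(P-o["ee_pos"]))
E
```

```text
t: 4.9
ee_pos: [442.9, -316.8, 133.6]
orientation: [-3.116, -0.375, 0.005]
ft_force: [0.9, -0.8, 0.7]
width: 50.2
grasp_force: 0.0
1603 [297.7 193.8] [285 159  25  71] ((297.45684814453125, 194.07705688476562), (70.5130844116211, 23.20146942138672), 88.26429748535156)
1608 [340.5 193.2] [329 159  24  71] ((340.5, 194.0), (70.0, 23.0), 90.0)
721 [319.1 197.8] [312 174  15  49] ((319.0, 198.0), (48.0, 14.0), 90.0)
fin [ 444.70590623 -314.85054897   21.75044797] [0.2, 0.2] plate [ 444.18619726 -315.05476332    7.68421733] [0.0, 0.0]
fixed z:  [ 445.45235135 -314.90790646   24.        ] [ 444.28217188 -315.0462664     8.        ]
tool off [  1.97957626  -2.41911929 111.31198871]
tool off [  0.813465    -2.55790263 127.31228206]
```

Fin top triangulates to z≈22 and the plate to 7.7, which agree with 24 and 8. Now down to grasp.

Converted, 30 mm / 1000 = 0.03, -2.5 mm / 1000 = -0.0025.

```bash
python3 jog.py '{"x": [0.001,0,0,0,0],"y": [-0.0025,0,0,0,0],"z": [0.03,0.03,0.028,0.01,0],"ax": [0,0,0,0,0],"ay": [0,0,0,0,0],"az": [0,0,0,0,0]}'
python3 jog.py '{"x": [0,0,0],"y": [0,0,0],"z": [0.005,0,0],"ax": [0,0,0],"ay": [0,0,0],"az": [0,0,0]}'
```

```text
t: 5.37
ee_pos: [444.3, -314.9, 36.6]
orientation: [-3.119, -0.373, 0.001]
ft_force: [0.0, 0.1, -0.3]
width: 50.0
grasp_force: 0.0
t: 5.62
ee_pos: [445.2, -315.6, 33.3]
orientation: [3.118, 0.373, 0.003]
ft_force: [-0.5, -0.1, -0.1]
width: 50.4
grasp_force: 0.0
```

Converted, 4 mm / 1000 = 0.004.

```bash
python3 jog.py '{"x": [0,0,0],"y": [0,0,0],"z": [0.004,0,0],"ax": [0,0,0],"ay": [0,0,0],"az": [0,0,0]}'
python3 jog.py '{"x": [0,0],"y": [0,0],"z": [0,0],"ax": [0,0],"ay": [0,0],"az": [0,0]}'
```

```text
t: 5.87
ee_pos: [444.3, -315.0, 28.0]
orientation: [3.119, 0.373, 0.001]
ft_force: [0.3, 0.3, 0.3]
width: 50.2
grasp_force: 0.0
t: 6.03
ee_pos: [444.3, -314.9, 27.8]
orientation: [3.119, 0.373, 0.0]
ft_force: [0.0, 0.1, -0.3]
width: 50.3
grasp_force: 0.0
```

Converted, -40 mm / 1000 = -0.04, -35 mm / 1000 = -0.035.

```bash
python3 jog.py '{"x": [0,0,0,0,0],"y": [0,0,0,0,0],"z": [0,0,0,0,0],"ax": [0,0,0,0,0],"ay": [0,0,0,0,0],"az": [0,0,0,0,0]}' 8
python3 jog.py '{"x": [0,0,0,0,0],"y": [0,0,0,0,0],"z": [0,-0.015,-0.035,-0.04,-0.04],"ax": [0,0,0,0,0],"ay": [0,0,0,0,0],"az": [0,0,0,0,0]}'
python3 jog.py '{"x": [0,0,0],"y": [0,0,0],"z": [-0.04,-0.04,0],"ax": [0,0,0],"ay": [0,0,0],"az": [0,0,0]}'
```

```text
t: 6.45
ee_pos: [444.2, -314.9, 27.7]
orientation: [-3.119, -0.373, 0.0]
ft_force: [-0.7, 0.2, 0.6]
width: 20.2
grasp_force: 0.0
t: 6.87
ee_pos: [443.3, -314.2, 158.1]
orientation: [-3.117, -0.372, 0.003]
ft_force: [1.1, -0.8, -2.8]
width: 14.1
grasp_force: 30.0
t: 7.12
ee_pos: [447.4, -317.2, 245.4]
orientation: [3.111, 0.372, 0.014]
ft_force: [1.2, -0.8, -1.6]
width: 14.0
grasp_force: 30.0
```

Converted, -31 mm / 1000 = -0.031, -23 mm / 1000 = -0.023.

```bash
python3 jog.py '{"x": [0.015,0.02,0.02,0.02,0.02],"y": [-0.023,-0.031,-0.031,-0.031,-0.031],"z": [0,0,0,0,0],"ax": [0,0,0,0,0],"ay": [0,0,0,0,0],"az": [0,0,0,0,0]}' >/dev/null
python3 jog.py '{"x": [0.02,0.02,0.02,0.02,0.026],"y": [-0.031,-0.031,-0.031,-0.031,-0.037],"z": [0,0,0,0,0],"ax": [0,0,0,0,0],"ay": [0,0,0,0,0],"az": [0,0,0,0,0]}'
python3 jog.py '{"x": [0,0,0,0,0],"y": [0,0,0,0,0],"z": [0,0,0,0,0],"ax": [0,0,0,0,0],"ay": [0,0,0,0,0],"az": [0.0554,0.0554,0.0554,0,0]}'
python3 - <<'E'
from h import *
d=cam("wrist");np.save("w2.npy",d,allow_pickle=True);cv2.imwrite("pics/w2.png",d["img"][:,:,::-1])
E
```

```text
t: 7.95
ee_pos: [565.0, 29.9, 236.7]
orientation: [3.119, 0.372, -0.003]
ft_force: [1.4, -0.8, -2.1]
width: 13.7
grasp_force: 30.0
t: 8.37
ee_pos: [565.2, 28.5, 236.9]
orientation: [3.141, -0.032, -0.002]
ft_force: [1.2, 0.2, -1.7]
width: 13.8
grasp_force: 30.0
```

View pics/w2.png

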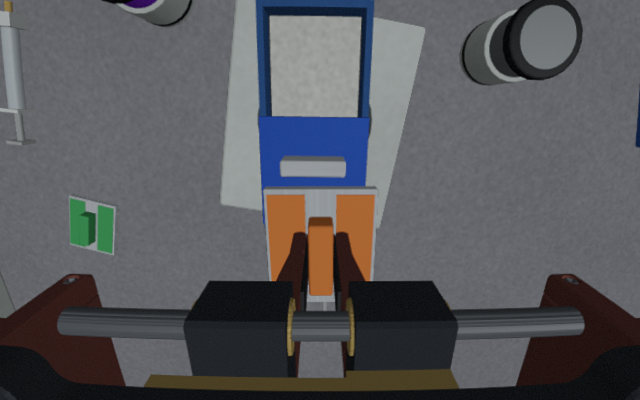

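The wrist view shows the cassette held square, plate front edge at row 188 and fin at column 320. The bay floor spans columns 270–361 and rows 13–115, the bar is at (313,167), and the rim's far end is at the frame top. I'll move 35 mm forward for a full second view.

Converted, 17.5 mm / 1000 = 0.0175.

```bash
python3 jog.py '{"x": [0.0175,0.0175,0,0],"y": [0,0,0,0],"z": [0,0,0,0],"ax": [0,0,0,0],"ay": [0,0,0,0],"az": [0,0,0,0]}'
cat > m.py <<'E'
from h import *
from scipy.spatial.transform import Rotation as Ro
def meas(d,rows):
    h=cv2.cvtColor(d["img"],cv2.COLOR_RGB2HSV); m=cv2.inRange(h,np.array((105,120,40)),np.array((125,255,255)))
    L=[];R=[]
    for v in rows:
        x=np.where(m[v,235:400])[0]+235
        L.append(atz(d,x.min()-.5,v,97)[:2]);R.append(atz(d,x.max()+.5,v,97)[:2])
    L,R=np.array(L),np.array(R)
    pl=np.polyfit(L[:,0],L[:,1],1);pr=np.polyfit(R[:,0],R[:,1],1)
    return pl,pr,m
E
python3 - <<'E'
from m import *
d=cam("wrist");np.save("w3.npy",d,allow_pickle=True);cv2.imwrite("pics/w3.png",d["img"][:,:,::-1])
o=telemetry.get_obs();print(o["ee_pos"],o["orientation"])
for f,r in(("w2.npy",range(12,105,6)),("w3.npy",range(45,140,6))):
    pl,pr,m=meas(np.load(f,allow_pickle=True).item(),r)
    print(f,"angle",np.degrees(np.arctan([pl[0],pr[0]])),"y at 680",np.polyval(pl,680),np.polyval(pr,680))
E
```

```text
t: 8.75
ee_pos: [600.7, 27.3, 237.2]
orientation: [3.141, -0.035, -0.001]
ft_force: [-1.1, 0.1, -2.5]
width: 13.9
grasp_force: 30.0
[599.94352924  27.40740407 237.1343662 ] [ 3.14135939e+00 -3.53741324e-02 -2.33289923e-03]
w2.npy angle [-1.89593863 -1.89226084] y at 680 81.08331084592167 -17.887139874894984
w3.npy angle [-1.631049   -1.41881429] y at 680 81.07271283159523 -17.77949658789768
```

View pics/w3.png

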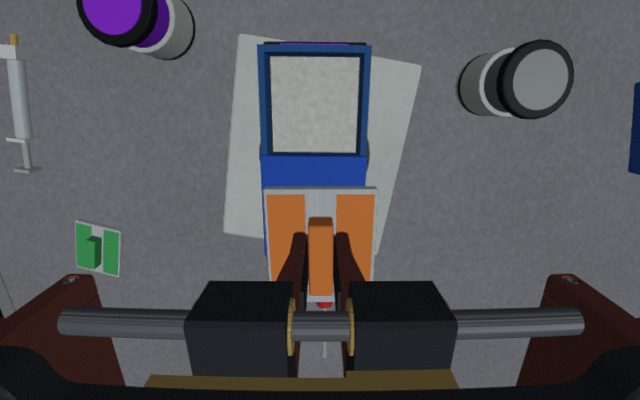

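```bash
python3 - <<'E'
from m import *
d=np.load("w3.npy",allow_pickle=True).item();T=cam("top");d2=np.load("w2.npy",allow_pickle=True).item()
print("rim corners tri",tri([(d,258.3,45),(T,300.25,143.5)]),tri([(d,371,45.5),(T,340.3,144.5)]))
print("rim at 97",atz(d,258.3,45,97),atz(d,371,45.5,97))
print("floor far/near tri w2w3",tri([(d,270,56),(d2,270.5,13)]),tri([(d,360,58),(d2,361.5,16)]))
o=telemetry.get_obs();Rt=Ro.from_rotvec(o["orientation"]).as_matrix();t=lambda P:(Rt.T@(P-o["ee_pos"])).round(1)
zt=o["ee_pos"][2]-27.8+8
print("plate front L,R in tool",t(atz(d,264.5,187.5,zt)),t(atz(d,377,187.5,zt)),"fin ends",t(atz(d,320,218,zt+16)),t(atz(d,320,297,zt+16)))
E
```

```text
rim corners tri (array([733.98155651,  77.7616255 ,  96.62473102]), [1.0, 1.0]) (array([734.67828958, -22.35454593,  79.37572108]), [0.5, 0.5])
rim at 97 [734.89299976  78.11337922  97.        ] [732.13690889 -19.79344379  97.        ]
floor far/near tri w2w3 (array([727.26489844,  69.62866977,  85.28145543]), [0.6, 0.6]) (array([724.42387974, -12.25494898,  79.53975175]), [0.2, 0.2])
plate front L,R in tool [ 38.8 -31.6  19.7] [38.8 32.5 19.7] fin ends [26.4  0.   3.8] [-22.9   0.    3.8]
```

Rim corner height (96.6) and outer width (99) match the text. The bay centre is at about (681,31) and the carrier angle about −1.7°. Going above the bay and down.

Converted, 30 mm / 1000 = 0.03, -1.7 mm / 1000 = -0.0017, 0.007 rad / 1.5708 = 0.0045.

```bash
python3 jog.py '{"x": [0.025,0.03,0.025,0,0],"y": [-0.0017,-0.002,-0.0017,0,0],"z": [0,0,0,0,0],"ax": [0,0,0,0,0],"ay": [0,0,0,0,0],"az": [0.0045,0,0,0,0]}'
python3 jog.py '{"x": [0,0,0,0,0],"y": [0,0,0,0,0],"z": [0.03,0.03,0.015,0,0],"ax": [0,0,0,0,0],"ay": [0,0,0,0,0],"az": [0,0,0,0,0]}'
python3 - <<'E'
from m import *
d=cam("wrist");cv2.imwrite("pics/w4.png",d["img"][:,:,::-1]);d=cam("top");d=cam("scene")
im=cv2.resize(d["img"][170:270,260:400],None,fx=4,fy=4,interpolation=cv2.INTER_CUBIC);cv2.imwrite("pics/s4.png",im[:,:,::-1])
o=telemetry.get_obs();print(o["ee_pos"],o["orientation"])
E
```

```text
t: 9.27
ee_pos: [680.4, 30.8, 237.0]
orientation: [3.141, -0.047, -0.002]
ft_force: [-1.1, -1.0, -1.7]
width: 13.9
grasp_force: 30.0
t: 9.68
ee_pos: [679.0, 30.8, 162.1]
orientation: [3.141, -0.047, -0.005]
ft_force: [0.9, 0.9, -1.4]
width: 13.2
grasp_force: 30.0
[681.5157823   30.87153266 164.69978073] [-3.14111689  0.04728258 -0.00431261]
```

View pics/w4.png

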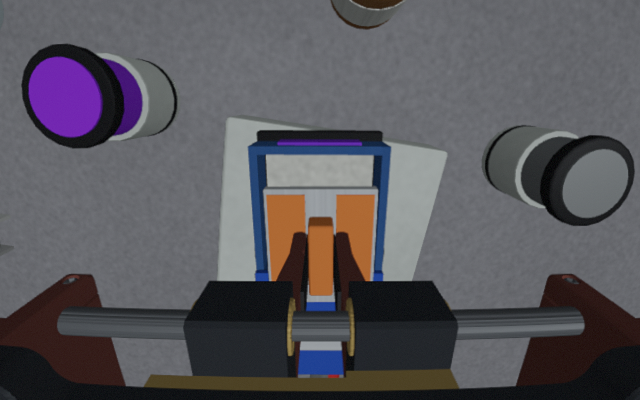

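The wrist view shows the plate (columns 264–377) centred between the rim's outer edges (250, 389). The far rim is at row 145. Checking x, then lowering.

Converted, 20 mm / 1000 = 0.02, 10 mm / 1000 = 0.01.

```bash
python3 - <<'E'
from m import *
d=cam("wrist");o=telemetry.get_obs();print(o["ee_pos"])
for p in((250,144),(389,144.5)): print(atz(d,*p,97))
E
python3 jog.py '{"x": [0,0,0,0,0],"y": [0,0,0,0,0],"z": [0.02,0.02,0.01,0,0],"ax": [0,0,0,0,0],"ay": [0,0,0,0,0],"az": [0,0,0,0,0]}'
python3 jog.py '{"x": [0,0],"y": [0,0],"z": [0,0],"ax": [0,0],"ay": [0,0],"az": [0,0]}'
```

```text
[681.63928505  30.85841315 164.71351182]
[739.4822616   78.59471377  97.        ]
[736.1177699  -19.37345776  97.        ]
t: 10.3
ee_pos: [680.9, 30.8, 113.0]
orientation: [3.141, -0.047, -0.0]
ft_force: [0.1, 0.0, -1.3]
width: 13.6
grasp_force: 30.0
t: 10.47
ee_pos: [681.8, 30.9, 114.1]
orientation: [-3.141, 0.047, -0.004]
ft_force: [0.6, -0.8, -2.3]
width: 13.4
grasp_force: 30.0
```

Converted, 6 mm / 1000 = 0.006, 1.5 mm / 1000 = 0.0015.

```bash
python3 jog.py '{"x": [0.0015,0,0,0,0],"y": [0,0,0,0,0],"z": [0.006,0.006,0.003,0,0],"ax": [0,0,0,0,0],"ay": [0,0,0,0,0],"az": [0,0,0,0,0]}'
python3 jog.py '{"x": [0,0,0],"y": [0,0,0],"z": [0.0015,0,0],"ax": [0,0,0],"ay": [0,0,0],"az": [0,0,0]}'
python3 jog.py '{"x": [0,0,0],"y": [0,0,0],"z": [0.001,0,0],"ax": [0,0,0],"ay": [0,0,0],"az": [0,0,0]}'
```

```text
t: 10.88
ee_pos: [682.0, 30.8, 97.1]
orientation: [3.141, -0.047, -0.002]
ft_force: [-0.9, 0.2, -2.7]
width: 13.8
grasp_force: 30.0
t: 11.13
ee_pos: [682.4, 30.8, 96.2]
orientation: [-3.141, 0.047, -0.0]
ft_force: [0.4, -0.5, -2.0]
width: 13.8
grasp_force: 30.0
t: 11.38
ee_pos: [682.3, 30.8, 95.2]
orientation: [3.141, -0.047, 0.0]
ft_force: [0.1, 0.6, -1.8]
width: 13.7
grasp_force: 30.0
```

Converted, 0.7 mm / 1000 = 0.0007.

```bash
python3 jog.py '{"x": [0,0,0],"y": [0,0,0],"z": [0.0007,0,0],"ax": [0,0,0],"ay": [0,0,0],"az": [0,0,0]}'
python3 jog.py '{"x": [0,0,0],"y": [0,0,0],"z": [0.0006,0,0],"ax": [0,0,0],"ay": [0,0,0],"az": [0,0,0]}'
```

```text
t: 11.63
ee_pos: [682.4, 30.8, 94.7]
orientation: [3.141, -0.047, 0.0]
ft_force: [0.7, -1.1, -0.2]
width: 13.9
grasp_force: 30.0
t: 11.88
ee_pos: [682.4, 30.8, 94.7]
orientation: [-3.141, 0.047, -0.001]
ft_force: [-2.3, -0.2, 4.4]
width: 13.6
grasp_force: 30.0
```

Converted, -32 mm / 1000 = -0.032, -30 mm / 1000 = -0.03.

```bash
python3 jog.py '{"x": [0,0,0,0,0],"y": [0,0,0,0,0],"z": [0,0,0,0,0],"ax": [0,0,0,0,0],"ay": [0,0,0,0,0],"az": [0,0,0,0,0]}' 30
python3 jog.py '{"x": [0,0,0,0,0],"y": [0,0,0,0,0],"z": [-0.01,-0.025,-0.03,-0.03,0],"ax": [0,0,0,0,0],"ay": [0,0,0,0,0],"az": [0,0,0,0,0]}'
python3 jog.py '{"x": [-0.032,-0.032,-0.032,-0.032,0],"y": [0,0,0,0,0],"z": [0,0,0,0,0],"ax": [0,0,0,0,0],"ay": [0,0,0,0,0],"az": [0,0,0,0,0]}' 0
python3 jog.py '{"x": [0,0],"y": [0,0],"z": [0,0],"ax": [0,0],"ay": [0,0],"az": [0,0]}'
python3 - <<'E'
from m import *
d=cam("wrist");im=d["img"];cv2.imwrite("pics/w5.png",im[:,:,::-1])
E
```

```text
t: 12.3
ee_pos: [682.3, 30.8, 93.7]
orientation: [3.141, -0.047, -0.0]
ft_force: [0.6, 0.5, 0.2]
width: 29.7
grasp_force: 0.0
t: 12.72
ee_pos: [686.0, 30.9, 196.3]
orientation: [-3.141, 0.047, -0.017]
ft_force: [1.7, 0.6, 1.5]
width: 30.0
grasp_force: 0.0
t: 13.13
ee_pos: [548.0, 34.7, 188.3]
orientation: [3.141, -0.047, -0.01]
ft_force: [-0.2, -1.4, -0.1]
width: 1.2
grasp_force: 0.0
t: 13.3
ee_pos: [555.7, 34.7, 189.8]
orientation: [-3.141, 0.047, -0.004]
ft_force: [0.1, -0.4, -0.6]
width: 0.3
grasp_force: 0.0
```

View pics/w5.png

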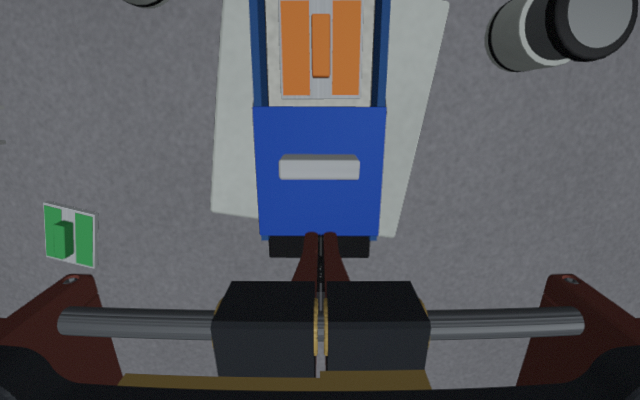

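The cassette lies flat in the bay, plate at columns 282–361. The bar is at (319,167), and the closed fingers are behind it, above the cover's rear edge (row 236). Checking distances.

```bash
python3 - <<'E'
from m import *
d=cam("wrist");o=telemetry.get_obs();print(o["ee_pos"])
print("bar base rear",atz(d,319,180,104),"bar top mid",atz(d,319,161,132),"cover rear edge",atz(d,319,236,104))
T=cam("top")
E
```

```text
[556.0568528   34.6676261  189.34561599]
bar base rear [581.96075927  34.83393521 104.        ] bar top mid [602.16431316  34.05520336 132.        ] cover rear edge [533.81696091  36.38387415 104.        ]
```

Converted, 25 mm / 1000 = 0.025, 12 mm / 1000 = 0.012.

```bash
python3 jog.py '{"x": [0,0,0,0,0],"y": [0,0,0,0,0],"z": [0.025,0.025,0.012,0,0],"ax": [0,0,0,0,0],"ay": [0,0,0,0,0],"az": [0,0,0,0,0]}'
python3 jog.py '{"x": [0.008,0.008,0.008,0.008,0.008],"y": [0,0,0,0,0],"z": [0,0,0,0,0],"ax": [0,0,0,0,0],"ay": [0,0,0,0,0],"az": [0,0,0,0,0]}'
python3 jog.py '{"x": [0.008,0.008,0.008,0.008,0.008],"y": [0,0,0,0,0],"z": [0,0,0,0,0],"ax": [0,0,0,0,0],"ay": [0,0,0,0,0],"az": [0,0,0,0,0]}'
python3 jog.py '{"x": [0.008,0.008,0.004,0,0],"y": [0,0,0,0,0],"z": [0,0,0,0,0],"ax": [0,0,0,0,0],"ay": [0,0,0,0,0],"az": [0,0,0,0,0]}'
```

```text
t: 13.87
ee_pos: [554.5, 34.6, 126.4]
orientation: [3.141, -0.048, -0.002]
ft_force: [0.4, -0.3, 0.3]
width: 0.4
grasp_force: 0.0
t: 14.28
ee_pos: [595.5, 33.4, 127.5]
orientation: [-3.141, 0.047, -0.001]
ft_force: [-1.3, -0.2, 1.2]
width: 0.6
grasp_force: 0.9
t: 14.7
ee_pos: [635.1, 32.2, 126.8]
orientation: [3.141, -0.047, -0.0]
ft_force: [-1.1, -0.2, 1.6]
width: 0.5
grasp_force: 0.9
t: 15.12
ee_pos: [654.7, 31.7, 126.8]
orientation: [-3.141, 0.048, -0.001]
ft_force: [-0.8, -0.0, -0.1]
width: 0.3
grasp_force: 0.0
```

Converted, 4 mm / 1000 = 0.004.

```bash
python3 jog.py '{"x": [0.004,0.004,0.004,0,0],"y": [0,0,0,0,0],"z": [0,0,0,0,0],"ax": [0,0,0,0,0],"ay": [0,0,0,0,0],"az": [0,0,0,0,0]}'
python3 jog.py '{"x": [0.002,0.002,0],"y": [0,0,0],"z": [0,0,0],"ax": [0,0,0],"ay": [0,0,0],"az": [0,0,0]}'
python3 jog.py '{"x": [0.0015,0,0],"y": [0,0,0],"z": [0,0,0],"ax": [0,0,0],"ay": [0,0,0],"az": [0,0,0]}'
```

```text
t: 15.53
ee_pos: [666.9, 31.3, 127.0]
orientation: [-3.141, 0.047, -0.001]
ft_force: [0.6, -0.6, 0.2]
width: 0.3
grasp_force: 0.0
t: 15.78
ee_pos: [670.7, 31.2, 127.0]
orientation: [-3.141, 0.047, -0.001]
ft_force: [-1.3, -0.5, 1.1]
width: 0.5
grasp_force: 0.2
t: 16.03
ee_pos: [672.0, 31.1, 126.9]
orientation: [-3.141, 0.047, -0.001]
ft_force: [-0.4, -0.4, 0.0]
width: 0.4
grasp_force: 0.2
```

Converted, 1.5 mm / 1000 = 0.0015.

```bash
for i in 1; do python3 jog.py '{"x": [0.0015,0,0],"y": [0,0,0],"z": [0,0,0],"ax": [0,0,0],"ay": [0,0,0],"az": [0,0,0]}'; done
python3 jog.py '{"x": [0.0015,0,0],"y": [0,0,0],"z": [0,0,0],"ax": [0,0,0],"ay": [0,0,0],"az": [0,0,0]}'
```

```text
t: 16.28
ee_pos: [673.2, 31.1, 126.9]
orientation: [3.141, -0.047, -0.001]
ft_force: [-1.7, -0.2, 1.3]
width: 0.4
grasp_force: 1.0
t: 16.53
ee_pos: [673.3, 31.1, 126.8]
orientation: [3.141, -0.047, -0.005]
ft_force: [-7.8, 0.6, 5.1]
width: 0.5
grasp_force: 3.7
```

Converted, 1 mm / 1000 = 0.001.

```bash
python3 jog.py '{"x": [0.001,0,0],"y": [0,0,0],"z": [0,0,0],"ax": [0,0,0],"ay": [0,0,0],"az": [0,0,0]}'
```

```text
t: 16.78
ee_pos: [673.4, 31.1, 126.8]
orientation: [3.141, -0.047, -0.009]
ft_force: [-11.1, 0.8, 7.3]
width: 0.4
grasp_force: 5.5
```

Cover reached its stop right where expected (TCP x 673, contact force 11 N). Backing off, rising, and going over the post at about (506,36).

Converted, -35 mm / 1000 = -0.035, -30 mm / 1000 = -0.03.

```bash
python3 jog.py '{"x": [-0.006,-0.014,0,0,0],"y": [0,0,0,0,0],"z": [0,0,-0.03,-0.035,0],"ax": [0,0,0,0,0],"ay": [0,0,0,0,0],"az": [0,0,0,0,0]}'
python3 jog.py '{"x": [-0.022,-0.022,0,0],"y": [0,0,0,0],"z": [0,0,0,0],"ax": [0,0,0,0],"ay": [0,0,0,0],"az": [0,0,0,0]}' 50
python3 - <<'E'
from m import *
d=cam("wrist");im=d["img"];o=telemetry.get_obs();print(o["ee_pos"]);cv2.imwrite("pics/w6.png",im[:,:,::-1])
E
```

```text
t: 17.2
ee_pos: [659.8, 31.7, 198.5]
orientation: [-3.141, 0.047, -0.018]
ft_force: [1.2, 0.4, 0.7]
width: 0.6
grasp_force: 0.0
t: 17.53
ee_pos: [611.6, 32.9, 192.1]
orientation: [-3.141, 0.047, -0.002]
ft_force: [-0.3, -0.4, 0.3]
width: 23.5
grasp_force: 0.0
[612.53869623  32.91779924 192.18577895]
```

View pics/w6.png

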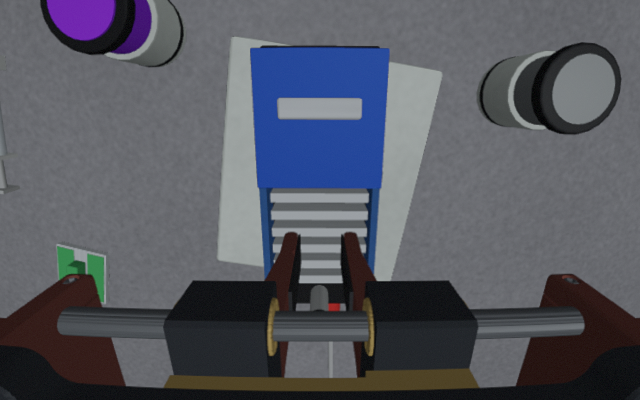

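The cover is shut over the bay (blue plate rows 48–188), the fins are exposed behind it, and the post is visible between the fingers at about (319,295).

The manual's scale: shifts go in shares of 1000 mm and turns go in shares of pi/2 rad. Converting my numbers, -35 mm / 1000 = -0.035, -30 mm / 1000 = -0.03.

```bash
cat > post.py <<'E'
from m import *
d=cam("wrist");o=telemetry.get_obs();g=cv2.cvtColor(d["img"],cv2.COLOR_RGB2GRAY)
e=proj(d,(506.4,36,120));print(o["ee_pos"],"expected post px",e.round(1))
r=int(e[1])
for v in range(r-20,r+21,5): print(v,g[v,int(e[0])-24:int(e[0])+25:2])
E
python3 jog.py '{"x": [-0.03,-0.035,0,0],"y": [0,0,0,0],"z": [0,0,0,0],"ax": [0,0,0,0],"ay": [0,0,0,0],"az": [0,0,0,0]}' 50
python3 post.py
```

```text
t: 17.92
ee_pos: [546.7, 34.9, 191.9]
orientation: [-3.141, 0.047, -0.001]
ft_force: [1.0, 1.1, 1.0]
width: 49.9
grasp_force: 0.0
[548.24349499  34.90786938 192.31423117] expected post px [320.4 263.1]
243 [26 24 25 29 27 24 32 80 84 85 86 85 86 90 97 95 87 28 26 26 28 25 26 26
 25]
248 [77 74 78 78 77 78 75 41 16  8  8 13 17 17 14 26 75 56 56 58 54 53 48 76
 76]
253 [117 116 114 113 115 115  34   9  23  28  25  24  27  27  24  19  14  67
  81  80  76  73  69 108 110]
258 [110 109 110 115 111 106  31  31  93  34  30  44  70 113  51  90  22  54
  81  80  76  71  74 116 116]
263 [112 108 108 110 111 107  30  29  25  29  69  33  53  74  58  41  26  55
  81  80  77  70  73 114 115]
268 [111 112 113 116 115 111 106  64  22  40  34  49  29  22  27  35  73  78
  79  79  77  74  77 108 113]
273 [110 112 113 113 116 113 111 113 115 114 113 114 107  49  61  69  74  77
  79  78  77  70  87 110 111]
278 [112 111 109 113 116 120 117 117 115 110 112 114 105  51  60  67  74  77
  80  79  75  67  93 113 110]
283 [113 111 113 113 111 108 114 116 115 114 114 112 106  50  60  66  74  76
  79  77  76  65  93 112 115]
```

```bash
python3 - <<'E'
from m import *
d=cam("wrist");T=cam("top");print("at120",atz(d,318.3,258.8,120),"tri",tri([(d,318.3,258.8),(T,270+186/4,125+440/4)]))
o=telemetry.get_obs();Rt=Ro.from_rotvec(o["orientation"]).as_matrix();print(Rt.T@(atz(d,318.3,258.8,120)-o["ee_pos"]),o["orientation"])
E
```

```text
at120 [511.87985817  37.57839426 120.        ] tri (array([507.50737983,  37.46860453, 112.0190319 ]), [0.3, 0.3])
[-37.37293194  -1.54850805  72.2620718 ] [-3.1411097   0.04756134 -0.00396356]
```

Converted, -19.5 mm / 1000 = -0.0195, -19 mm / 1000 = -0.019.

```bash
python3 jog.py '{"x": [-0.0195,-0.019,0,0],"y": [-0.0007,-0.0007,0,0],"z": [0,0,0,0],"ax": [0,0,0,0],"ay": [0,0,0,0],"az": [0,0,0,0]}' 50
python3 jog.py '{"x": [0,0,0,0,0],"y": [0,0,0,0,0],"z": [0.03,0.03,0.027,0,0],"ax": [0,0,0,0,0],"ay": [0,0,0,0,0],"az": [0,0,0,0,0]}' 50
python3 jog.py '{"x": [0,0,0,0,0],"y": [0,0,0,0,0],"z": [0,0,0,0,0],"ax": [0,0,0,0,0],"ay": [0,0,0,0,0],"az": [0,0,0,0,0]}' 22
```

```text
t: 18.4
ee_pos: [509.6, 37.5, 192.1]
orientation: [-3.141, 0.047, -0.002]
ft_force: [0.5, 0.2, 0.2]
width: 50.0
grasp_force: 0.0
t: 18.82
ee_pos: [509.1, 37.4, 104.0]
orientation: [3.141, -0.048, -0.003]
ft_force: [-0.5, -0.8, 0.6]
width: 50.2
grasp_force: 0.0
t: 19.23
ee_pos: [509.0, 37.5, 105.8]
orientation: [-3.141, 0.047, -0.003]
ft_force: [0.6, -0.7, -0.8]
width: 23.0
grasp_force: 0.0
```

Converted, 9.75 mm / 1000 = 0.0098, 0.4 mm / 1000 = 0.0004, -0.08 rad / 1.5708 = -0.0509.

```bash
python3 jog.py '{"x": [0.0004,0.0004,0.0004,0.0004,0],"y": [0.0098,0.0098,0.0098,0.0098,0],"z": [0,0,0,0,0],"ax": [0,0,0,0,0],"ay": [0,0,0,0,0],"az": [-0.0509,-0.0509,-0.0509,-0.0509,0]}' 22
python3 jog.py '{"x": [0.0004,0.0004,0.0004,0.0004,0],"y": [0.0098,0.0098,0.0098,0.0098,0],"z": [0,0,0,0,0],"ax": [0,0,0,0,0],"ay": [0,0,0,0,0],"az": [-0.0509,-0.0509,-0.0509,-0.0509,0]}'
python3 jog.py '{"x": [0.0004,0.0004,0,0],"y": [0.0098,0.0098,0,0],"z": [0,0,0,0],"ax": [0,0,0,0],"ay": [0,0,0,0],"az": [-0.0509,-0.0509,0,0]}'
```

```text
t: 19.65
ee_pos: [514.3, -2.0, 105.5]
orientation: [3.108, 0.456, 0.002]
ft_force: [0.4, 0.2, 0.2]
width: 21.9
grasp_force: 0.0
t: 20.07
ee_pos: [531.4, -36.6, 105.3]
orientation: [2.996, 0.942, 0.002]
ft_force: [-0.5, 0.5, -0.2]
width: 22.0
grasp_force: 0.0
t: 20.4
ee_pos: [542.7, -50.9, 104.9]
orientation: [2.915, 1.172, 0.0]
ft_force: [0.1, 0.4, -0.6]
width: 22.0
grasp_force: 0.0
```

Converted, 4.9 mm / 1000 = 0.0049, 0.1 mm / 1000 = 0.0001, -0.04 rad / 1.5708 = -0.0255.

```bash
python3 jog.py '{"x": [0.0001,0.0001,0],"y": [0.0049,0.0049,0],"z": [0,0,0],"ax": [0,0,0],"ay": [0,0,0],"az": [-0.0255,-0.0255,0]}'
python3 jog.py '{"x": [0,0,0],"y": [0.002,0,0],"z": [0,0,0],"ax": [0,0,0],"ay": [0,0,0],"az": [-0.0102,0,0]}'
python3 jog.py '{"x": [0,0,0],"y": [0.002,0,0],"z": [0,0,0],"ax": [0,0,0],"ay": [0,0,0],"az": [-0.0102,0,0]}'
```

```text
t: 20.65
ee_pos: [549.5, -57.5, 104.7]
orientation: [-2.863, -1.291, 0.001]
ft_force: [-0.6, 0.7, 0.2]
width: 22.1
grasp_force: 0.0
t: 20.9
ee_pos: [550.9, -58.8, 104.7]
orientation: [-2.852, -1.315, 0.001]
ft_force: [-2.2, 1.8, 0.2]
width: 22.0
grasp_force: 1.2
t: 21.15
ee_pos: [552.7, -60.3, 104.7]
orientation: [-2.841, -1.34, 0.001]
ft_force: [-2.7, 3.5, 0.3]
width: 22.1
grasp_force: 1.9
```

Converted, 1.5 mm / 1000 = 0.0015, -0.012 rad / 1.5708 = -0.0076.

```bash
python3 jog.py '{"x": [0,0,0],"y": [0.0015,0,0],"z": [0,0,0],"ax": [0,0,0],"ay": [0,0,0],"az": [-0.0076,0,0]}'
python3 jog.py '{"x": [0,0,0],"y": [0.0015,0,0],"z": [0,0,0],"ax": [0,0,0],"ay": [0,0,0],"az": [0,0,0]}'
```

```text
t: 21.4
ee_pos: [552.8, -60.3, 104.6]
orientation: [-2.831, -1.355, 0.003]
ft_force: [-5.1, 8.5, 3.5]
width: 22.1
grasp_force: 4.8
t: 21.65
ee_pos: [552.8, -60.4, 104.6]
orientation: [-2.829, -1.354, 0.006]
ft_force: [-9.1, 14.2, 6.9]
width: 21.9
grasp_force: 7.5
```

Converted, -2 mm / 1000 = -0.002.

```bash
python3 jog.py '{"x": [0,0,0],"y": [-0.002,-0.002,0],"z": [0,0,0],"ax": [0,0,0],"ay": [0,0,0],"az": [0,0,0]}' 50
python3 jog.py '{"x": [0,0,0,0,0],"y": [0,0,0,0,0],"z": [0,-0.02,-0.035,-0.04,0],"ax": [0,0,0,0,0],"ay": [0,0,0,0,0],"az": [0,0,0,0,0]}'
python3 jog.py '{"x": [-0.035,-0.035,-0.03,0,0],"y": [0,0,0,0,0],"z": [-0.02,-0.02,-0.02,0,0],"ax": [0,0,0,0,0],"ay": [0,0,0,0,0],"az": [0,0,0,0,0]}'
python3 - <<'E'
from m import *
d=cam("top");W=cam("wrist")
a=cv2.resize(d["img"][90:290,170:490],None,fx=2.4,fy=2.4,interpolation=cv2.INTER_CUBIC);im=np.zeros((600,768,3),np.uint8);im[:480]=a
cv2.imwrite("pics/f.png",im[:480,:,::-1])
E
```

```text
t: 21.9
ee_pos: [552.6, -60.1, 105.1]
orientation: [2.832, 1.357, 0.001]
ft_force: [-0.8, -0.3, 0.2]
width: 38.7
grasp_force: 0.0
t: 22.32
ee_pos: [556.7, -60.8, 206.8]
orientation: [2.827, 1.354, 0.015]
ft_force: [2.0, 0.5, 0.3]
width: 50.0
grasp_force: 0.0
t: 22.73
ee_pos: [489.9, -139.3, 261.2]
orientation: [2.833, 1.352, 0.004]
ft_force: [0.1, 0.9, 0.9]
width: 49.9
grasp_force: 0.0
```

View pics/f.png

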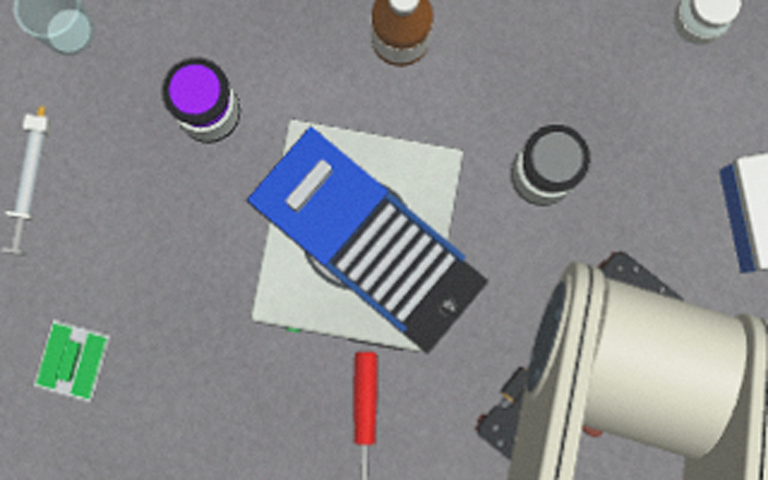

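The picture shows the carrier swung towards the violet lamp at (195,90), with the cover over the bay and the screwdriver and green cassette untouched. One numeric check, then I'll hand in.

```bash
python3 - <<'E'
from m import *
T=cam("top")
g=lambda x,y,z:atz(T,x/2.4+170,y/2.4+90,z)[:2]
A,B=g(311,127,104),g(248,201,104);C,D=g(388,196,104),g(330,262,104);E,F=g(488,281,67),g(428,353,67)
for p,q in((C,A),(D,B),(E,A),(F,B)): print(np.degrees(np.arctan2(*(p*0+(q-p))[::-1])),np.linalg.norm(q-p))
print((A+B)/2,(E+F)/2, "front to back along carrier (shut: 104+138=242)",np.linalg.norm((A+B-E-F)/2), "to lamp", np.degrees(np.arctan2(199.7-32.3,773.8-629)))
E
```

```text
47.633415312941594 106.03807822142768
53.17123342108863 104.0164198090582
49.714628905365096 240.05589157999873
50.04734916545469 239.41367300637137
[694.63796881 110.42213748] [540.15823172 -72.90350761] front to back along carrier (shut: 104+138=242) 239.7337717538884 to lamp 49.14039034956736
```

Carrier angle is about 50° against an expected 50°, and the cover is shut to within measurement error (240 mm measured, 242 mm expected).

```bash
python3 -c "
from workcell import ctrl, vision, telemetry
print(ctrl.close_job())"
```

```text
the job is handed in; nothing more can be done
None
```

The job is handed in at about 23 s on the robot's clock: the orange cassette was set down flat in the bay, the cover was pushed shut to its stop, and the carrier was then swung to its stop facing the violet lamp, with no contact with anything else on the bench.

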